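# Sort second-hand metalware and a camera lens into their shop trays

## Robot

A 6-joint arm with a two-finger parallel gripper is mounted at the origin on the work surface. World frame = base frame: x ahead of the robot, y to its left, z up, the work surface at z = 0. Lengths are in m, angles in rad, forces in N, time in s.
With the tool pointing down it reaches from about 0.275 to 0.85 m from the base axis. Payload 5.2 kg.
Tool frame: the origin (TCP) lies midway between the tips of the shut fingers; the grasp point (between the pads) lies 19 mm behind it; z points along the fingers, y is the direction in which the jaws open and shut (so a half turn about z gives the same grasp; the last joint's range is limited). The gripper opens to 85 mm and grips with 20 to 120 N. Pads are 22 mm wide; open, the fingers measure 114 mm over their backs; the gripper's body (76 mm by 85 mm) begins 54 mm behind the grasp point. The pads swing forward as they close: fully open they stand 13 mm farther back than shut.
Start: joints at [-1.434, 0.259, 1.535, -0, 1.348, -0.203], TCP at [0.183, -0.519, 0.231] pointing down, gripper open.
Joint ranges: [-3.14, 3.14], [-0.91, 2.08], [0.19, 2.58], [-1.22, 4.36], [0.22, 2.71], [-3.12, 3.12]. Speed limits (rad/s): [2.57, 2.57, 3.14, 3.14, 3.14, 3.14].

## Interface

Orientations are given as a unit quaternion [w, x, y, z].
In Python, from plant import * gives the robot as it stands. The module is installed in compiled form; this text tells all that it offers.
- The arm moves only by the tool send_rows, never from a script. Its argument "deltas" is a list that holds one entry, the list of rows, each a list of 6 numbers: the shift along the world's x, y, z in mm, then the turn, a rotation vector about the world's x, y, z in degrees. In form: [[[dx, dy, dz, ax, ay, az], ...]]. A call has 1 to 8 rows; each row is the pose to reach, as a shift and turn from the pose commanded when the call began; what a row does not reach only later rows make up. A row lasts 1/8 s, in which the tool goes at most 62.5 mm and 10.7 degrees, less where a joint would pass 70% of its speed; a pose out of reach is approached as far as the arm can. A call with a gripper value outside its range is refused whole. "jaw" is the closure, from 0 (fully open) to 1 (shut), set as the call begins (left out, the last holds). The fingers move at their own pace and stop on an object; "newtons" is the grip in N (left out, the last holds). Time passes only in rows, so rows that repeat a pose let the fingers close. It gives the time, the measured TCP pose, the force and the opening at its end, in the units of the state.
- state(): the state, without advancing time (a new reading comes with each control period).
- read_camera(name): name is "scene" or "top"; returns the picture (400x640x3 uint8, red, green, blue); there is no depth.
- camera_model(name): a dict with "intrinsics" (3x3 intrinsics, pixels), "extrinsics" (4x4, takes a point from camera to world coordinates). Camera axes: x right, y up, looking along -z (the intrinsics and any distortion apply to the point x, -y, -z); pixel columns grow to the right and rows downward; lengths in m; the calibration is good to about 2 mm. A picture is of the moment at which its call begins. camera_model takes no time and is no camera call.
- hand_in(): hands the job in, once; it reports no verdict.
The state is a dict: "time_s": time; "q": joint angles; "qd": joint speeds; "effort": joint torques, N m; "position": TCP position; "tcp_rot": TCP orientation; "force": force on the tool from outside, world axes, zero at the start; "torque": the same for the moment, N m; "grip_width": opening from 0.0 (shut) to 1.0 (fully open).
Only numpy, scipy, OpenCV 4.12 (cv2) and the standard library are available. Lean on these libraries where they do the work, as an engineer would, in place of code of your own. Each camera call takes 0.05 s, during which the arm holds its last target.

## Task

Sort the donated pieces on the table into the three green trays: stand both brass candlesticks in the long undivided tray, stand the two copper mugs in the tray with the divider, one in each bay, and stand the black camera lens, glass up, in the small round tray. Everything should stand upright and flat on its tray's floor, let go of, and do not knock over the little green glass vase.

Things in the scene. Friction and masses are not known exactly. Their poses are not given: they have to be found in the camera images.
- candlestick_1_center (a point): Brass candlestick, 110 mm tall, about 0.3 kg, loose, standing upright: round base 60 mm across (edge 6 mm high, then tapering), a turned stem 18 to 26 mm thick, and on top a straight-sided candle cup 28 mm across from 76 to 110 mm above its underside (the place to grip; nothing above it is wider). This point is on its axis, 55 mm above its underside; z up along the axis. It is one of two alike.
- candlestick_2_center (a point): Brass candlestick, 110 mm tall, about 0.3 kg, loose, standing upright: round base 60 mm across (edge 6 mm high, then tapering), a turned stem 18 to 26 mm thick, and on top a straight-sided candle cup 28 mm across from 76 to 110 mm above its underside (the place to grip; nothing above it is wider). This point is on its axis, 55 mm above its underside; z up along the axis. It is one of two alike.
- mug_1_center (a point): Copper mug, about 0.2 kg, loose, standing upright, open at the top: straight-sided, 58 mm across outside, 80 mm tall, 3 mm wall, with one loop handle on its +y side reaching 56 mm from the mug's axis (8 mm thick, 18 to 70 mm above the underside). This point is on the mug's axis, 40 mm above its underside; z up, +y towards the handle, so the outside can be gripped along x. It is one of two alike.
- mug_2_center (a point): Copper mug, about 0.2 kg, loose, standing upright, open at the top: straight-sided, 58 mm across outside, 80 mm tall, 3 mm wall, with one loop handle on its +y side reaching 56 mm from the mug's axis (8 mm thick, 18 to 70 mm above the underside). This point is on the mug's axis, 40 mm above its underside; z up, +y towards the handle, so the outside can be gripped along x. It is one of two alike.
- lens_center (a point): Black camera lens, a cylinder 60 mm across and 72 mm tall, about 0.3 kg, loose, standing with its glass up. This point is on its axis, 36 mm above its underside; z up.
- long_tray: Long undivided green tray for candlesticks, fixed to the table: 104 mm (its x) by 172 mm (its y) outside, 92 by 160 mm inside, walls 30 mm high over the table, floor 6 mm thick. Origin: centre of its underside, on the table; z up.
- split_tray: Green tray with one divider for mugs, fixed to the table: 150 mm (its x) by 196 mm (its y) outside, walls and divider 6 mm thick and 30 mm high over the table, floor 6 mm thick. The divider runs along x through the middle, leaving two bays of 138 mm (x) by 89 mm (y), centred at y = +47.5 mm and y = -47.5 mm. Origin: centre of its underside, on the table; z up.
- round_tray: Small round green tray for the lens, fixed to the table: 100 mm across outside, 90 mm inside, rim 20 mm high over the table, floor 6 mm thick. Origin: centre of its underside, on the table; z up.
- vase: Small green glass bud vase, 40 mm across and 85 mm tall, loose; a bystander that must stay standing. Origin: centre of its underside.
Not all that is in view belongs to the job. What is shaped like the part that bears candlestick_2_center but blue or red is not meant.

How it is judged:
By the outcome, as a careful person would: the job done as asked, in the order asked, and still so for the second after the job is handed in, with the robot touching nothing.
It also fails if it takes over 131 s, if anything falls off the work surface, if the arm or the gripper's body presses on something with over 40 N, if the wrist force passes 120 N, or if a joint passes its speed limit or range.

## Working session

There is one attempt and no reset: what is moved stays moved. The work goes in short steps, Python scripts to look and compute and a tool call to move; the robot and the scene stay as the last step left them, time stands still between calls to the robot, and variables do not carry over. Pictures are saved under pics/ and viewed, and the job is handed in when it is done.

Besides the shell and the picture viewer there is one more tool, called after "Call:" as name(argument=value, ...) on one line, values as JSON. send_rows: Moves the arm, as the interface text tells. Its arguments: {"type":"object","properties":{"deltas":{"type":"array"},"jaw":{"type":"number"},"newtons":{"type":"number"}},"required":["deltas"]}

```bash
mkdir -p pics; python3 - <<'E'
from plant import *
import cv2
for n in("scene","top"):
    cv2.imwrite(f"pics/{n}0.png",read_camera(n)[:,:,::-1]); m=camera_model(n); print(n,m)
print(state())
E
```

```text
scene {'intrinsics': array([[490.91206033,   0.        , 320.08744589],
       [  0.        , 490.91206033, 200.4435109 ],
       [  0.        ,   0.        ,   1.        ]]), 'extrinsics': array([[ 0.83903866, -0.44108738,  0.31852167,  0.96684156],
       [ 0.54398359,  0.66956925, -0.50572608, -0.62148392],
       [ 0.00979707,  0.59759429,  0.80173878,  1.13205529],
       [ 0.        ,  0.        ,  0.        ,  1.        ]])}
top {'intrinsics': array([[425.85389809,   0.        , 318.69522187],
       [  0.        , 425.85389809, 205.9358483 ],
       [  0.        ,   0.        ,   1.        ]]), 'extrinsics': array([[-0.01600754,  0.99574902, -0.09070633,  0.44968511],
       [-0.999861  , -0.01636445, -0.00319235,  0.03677188],
       [-0.00466314,  0.09064262,  0.99587257,  1.16633833],
       [ 0.        ,  0.        ,  0.        ,  1.        ]])}
{'time_s': 0.1, 'q': array([-1.43378518e+00,  2.59308860e-01,  1.53594466e+00, -1.14934369e-07,
        1.34799224e+00, -2.02780111e-01]), 'qd': array([-1.65001973e-03, -2.63800205e-03, -1.09489308e-03, -7.48857107e-05,
       -2.78229589e-04, -1.52865700e-04]), 'effort': array([ 3.35363504e-03, -4.46968853e+01, -2.91245878e+01, -2.32432849e-04,
        6.13572556e-03, -1.36198994e-05]), 'position': array([ 0.18327852, -0.51808094,  0.2305486 ]), 'tcp_rot': array([-8.26105263e-04,  9.85602080e-01,  1.69079438e-01,  2.71197721e-05]), 'force': array([ 0.24834396, -0.05676345, -0.12712624]), 'torque': array([0.03246051, 0.02937875, 0.00340894]), 'grip_width': 1.0022998903792713}
```

View pics/scene0.png

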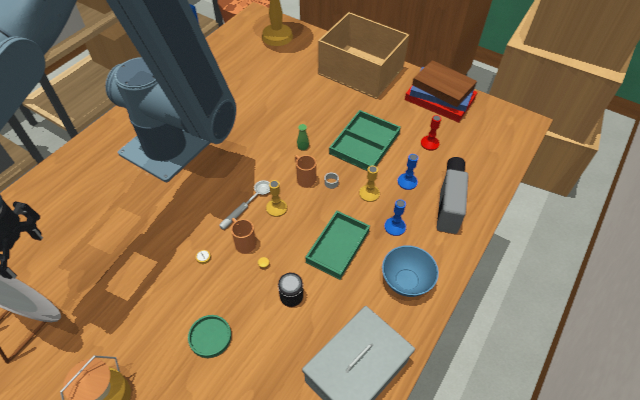

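View pics/top0.png

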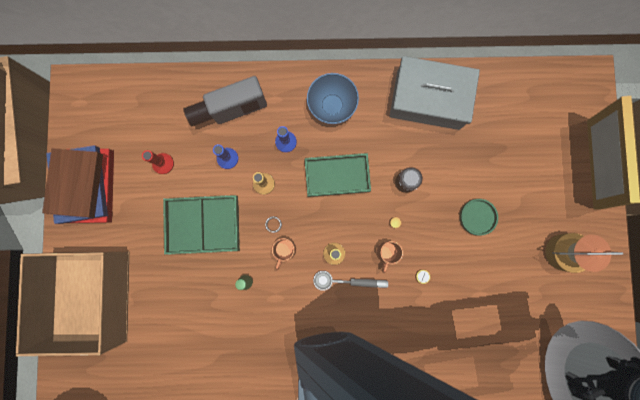

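The top view shows the mugs at about (284,250) and (389,253), both with handles toward image-bottom. The brass sticks are at (263,183) and (335,254), the lens at (409,179) and the vase at (243,284). The trays are at (201,225), (337,175) and (478,217). Next I'll segment both views for accurate positions.

```bash
cat > h.py <<'E'
import numpy as np, cv2
from plant import *
def ray(n,u,v):
    m=camera_model(n);K=m["intrinsics"];T=m["extrinsics"]
    d=np.array([(u-K[0,2])/K[0,0],-(v-K[1,2])/K[1,1],-1.]);return T[:3,3],T[:3,:3]@d
def onz(n,u,v,z):
    o,d=ray(n,u,v);return o+d*(z-o[2])/d[2]
def tri(a,b):
    (o1,d1),(o2,d2)=ray("scene",*a),ray("top",*b)
    s=np.linalg.lstsq(np.c_[d1,-d2],o2-o1,rcond=None)[0]
    p,q=o1+s[0]*d1,o2+s[1]*d2;return (p+q)/2,np.linalg.norm(p-q)
def proj(n,P):
    m=camera_model(n);K=m["intrinsics"];T=m["extrinsics"]
    c=T[:3,:3].T@(np.array(P)-T[:3,3]);return K[0,2]+K[0,0]*c[0]/-c[2],K[1,2]-K[1,1]*c[1]/-c[2]
E
python3 - <<'E'
from h import *
for n in("scene","top"):
    im=cv2.imread(f"pics/{n}0.png");hsv=cv2.cvtColor(im,cv2.COLOR_BGR2HSV)
    for c,lo,hi in(("green",(60,80,30),(90,255,255)),("brass",(20,150,60),(32,255,255)),("copper",(2,90,40),(12,190,220)),("dark",(0,0,0),(180,90,60))):
        m=cv2.inRange(hsv,lo,hi);k,_,st,ce=cv2.connectedComponentsWithStats(m)
        for i in range(1,k):
            x,y,w,h,a=st[i]
            if a>60: print(n,c,st[i],ce[i].round(1))
cv2.imwrite("pics/topz.png",cv2.resize(cv2.imread("pics/top0.png")[120:310,150:510],None,fx=2.2,fy=2.2,interpolation=cv2.INTER_CUBIC))
cv2.imwrite("pics/scz.png",cv2.resize(cv2.imread("pics/scene0.png")[100:360,180:450],None,fx=2.2,fy=2.2,interpolation=cv2.INTER_CUBIC))
E
```

```text
scene green [ 479    0   55   54 1678] [502.5  22.7]
scene green [616  41  24  63 755] [631.8  78.9]
scene green [ 330  110   70   60 2451] [364.4 139.9]
scene green [ 306  211   63   68 2373] [337.2 244.2]
scene green [ 188  315   43   42 1400] [209.3 335.7]
scene brass [262   0  30  46 661] [276.2  28.3]
scene brass [359 167  21  34 359] [369.7 188.1]
scene brass [266 184  21  32 357] [275.7 203.5]
scene brass [258 257  11  11  94] [263.1 261.9]
scene brass [104 368  26  32 473] [117.2 386.5]
scene copper [217   0  52  23 405] [233.6   6.9]
scene copper [409  68  68  39 762] [443.6  87.6]
scene copper [295 156  21  31 494] [305.7 171.2]
scene copper [232 220  25  33 566] [243.7 236.5]
scene copper [ 25 321  21  22  62] [ 35.6 330.9]
scene copper [  0 343  25  20  84] [  9.8 354.4]
scene dark [117   0  84 138 312] [157.6  67. ]
scene dark [ 142    0   81  118 3447] [186.2  51.1]
scene dark [213   0  10  26 127] [217.3  12.6]
scene dark [41 29 20 25 91] [50.6 41.7]
scene dark [ 39  72  38  66 522] [ 57.2 105.1]
scene dark [213 102  22  37 569] [223.3 120. ]
scene dark [ 20 104  17  2
[... 293 characters left out ...]
1387] [ 13.8 230.1]
scene dark [279 285  24  22 272] [291.2 297.1]
top copper [500  35 140  10 678] [570.2  39.7]
top copper [293  40  33   9  87] [308.2  45.4]
top copper [   0   42  203   12 1036] [105.9  47.7]
top copper [209  42  24   8  96] [221.   45.8]
top copper [    37     55    600    345 145367] [334.8 225.8]
top copper [267 218  13  13 114] [273.1 224.3]
top copper [  0 251  11 145 709] [  3.1 308.8]
top dark [241 101  19  13 132] [250.  106.7]
top dark [ 99 167   8  49 122] [102.5 191.1]
top dark [628 215  12  62 287] [634.4 245.4]
top dark [   3  250   20  150 1586] [ 11.4 328. ]
top dark [ 300  332  175   68 5917] [374.2 370.9]
top dark [ 566  357   74   43 2060] [609.5 381.7]
```

View pics/topz.png

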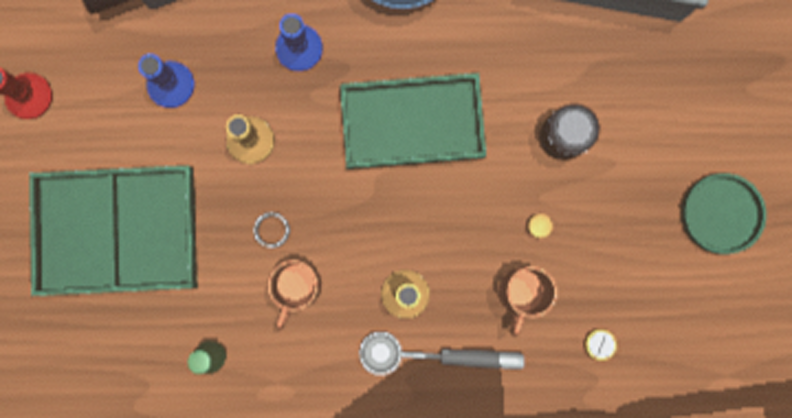

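View pics/scz.png

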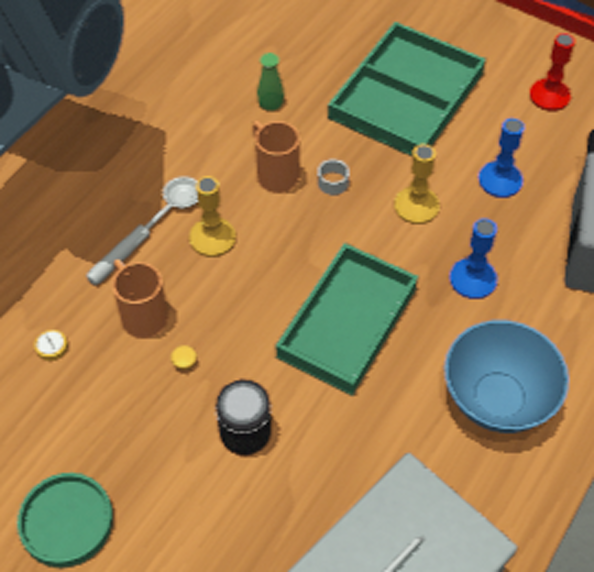

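```bash
python3 - <<'E'
from h import *
t=lambda p:((p[0]+.5)/2.2-.5+150,(p[1]+.5)/2.2-.5+120)
s=lambda p:((p[0]+.5)/2.2-.5+180,(p[1]+.5)/2.2-.5+100)
for n,a,b in(("A",(425,153),(238,126)),("B",(208,185),(408,296)),("M1",(277,139),(295,283)),("M2",(140,284),(530,290)),("lens",(244,402),(575,128)),("vase",(268,60),(200,360))):
    p,e=tri(s(a),t(b));print(n,p.round(4),round(e,4))
# trays
def quad(n,roi):
    im=cv2.imread(f"pics/{n}0.png");hsv=cv2.cvtColor(im,cv2.COLOR_BGR2HSV)
    m=cv2.inRange(hsv,(60,60,20),(95,255,255));x,y,w,h=roi;z=np.zeros_like(m);z[y:y+h,x:x+w]=m[y:y+h,x:x+w]
    z=cv2.morphologyEx(z,cv2.MORPH_CLOSE,np.ones((5,5)))
    c=max(cv2.findContours(z,0,1)[0],key=cv2.contourArea);return c
for nm,rt,rs in(("split",(155,185,95,80),(325,105,80,70)),("long",(295,145,85,60),(300,205,75,80)),("round",(450,190,55,60),(180,305,60,60))):
    for n,r in(("top",rt),("scene",rs)):
        c=quad(n,r);h=cv2.convexHull(c)
        print(nm,n,cv2.contourArea(c))
        if nm=="round":
            (u,v),ax,an=cv2.fitEllipse(h);print((u,v),ax,"z.02:",onz(n,u,v,.02).round(4),"z0",onz(n,u,v,0).round(4))
        else:
            q=cv2.approxPolyN(h,4,ensure_convex_hull=True).reshape(4,2) if hasattr(cv2,'approxPolyN') else cv2.boxPoints(cv2.minAreaRect(h))
            P=np.array([onz(n,u,v,.03 if n=="top" else .03)[:2] for u,v in q.astype(float)])
            print(q.tolist(),P.round(4).tolist(),"ctr",P.mean(0).round(4),"sides",np.linalg.norm(P-np.roll(P,-1,0),axis=1).round(4))
for n,(x0,y0,w,h) in(("top",(225,165,180,110)),("scene",(225,150,160,160))):
    cv2.imwrite(f"pics/{n}z2.png",cv2.resize(cv2.imread(f"pics/{n}0.png")[y0:y0+h,x0:x0+w],None,fx=4 if n=="top" else 3.7,fy=4 if n=="top" else 3.7,interpolation=cv2.INTER_CUBIC))
E
```

```text
A [0.6223 0.1922 0.1083] 0.0018
B [0.4269 0.0024 0.1085] 0.0033
M1 [0.4422 0.1308 0.0799] 0.0007
M2 [ 0.4305 -0.1402  0.0749] 0.0027
lens [ 0.6194 -0.1989  0.0742] 0.0034
vase [0.3558 0.2389 0.0849] 0.0012
split top 3819.0Traceback (most recent call last):
  File "<stdin>", line 19, in <module>
cv2.error: OpenCV(4.12.0) :-1: error: (-5:Bad argument) in function 'approxPolyN'
> Overload resolution failed:
>  - approxPolyN() got an unexpected keyword argument 'ensure_convex_hull'. Did you mean 'ensure_convex'?
>  - approxPolyN() got an unexpected keyword argument 'ensure_convex_hull'. Did you mean 'ensure_convex'?
```

```bash
python3 - <<'E'
from h import *
def quad(n,roi):
    im=cv2.imread(f"pics/{n}0.png");hsv=cv2.cvtColor(im,cv2.COLOR_BGR2HSV)
    m=cv2.inRange(hsv,(60,60,20),(95,255,255));x,y,w,h=roi;z=np.zeros_like(m);z[y:y+h,x:x+w]=m[y:y+h,x:x+w]
    z=cv2.morphologyEx(z,cv2.MORPH_CLOSE,np.ones((5,5)))
    c=max(cv2.findContours(z,0,1)[0],key=cv2.contourArea);return c
for nm,rt,rs in(("split",(155,185,95,80),(325,105,80,70)),("long",(295,145,85,60),(300,205,75,80)),("round",(450,190,55,60),(180,305,60,60))):
    for n,r in(("top",rt),("scene",rs)):
        c=quad(n,r);h=cv2.convexHull(c)
        if nm=="round":
            (u,v),ax,an=cv2.fitEllipse(h);print(n,(u,v),ax,"z.02:",onz(n,u,v,.02).round(4),"z0",onz(n,u,v,0).round(4))
        else:
            q=cv2.approxPolyN(h,4).reshape(4,2)
            P=np.array([onz(n,u,v,.03)[:2] for u,v in q.astype(float)])
            print(nm,n,q.tolist(),P.round(4).tolist(),"ctr",P.mean(0).round(4),"sides",np.linalg.norm(P-np.roll(P,-1,0),axis=1).round(4))
for n,(x0,y0,w,h) in(("top",(225,165,180,110)),("scene",(225,150,160,160))):
    f=4 if n=="top" else 3.7
    cv2.imwrite(f"pics/{n}z2.png",cv2.resize(cv2.imread(f"pics/{n}0.png")[y0:y0+h,x0:x0+w],None,fx=f,fy=f,interpolation=cv2.INTER_CUBIC))
E
```

```text
split top [[238, 250], [164, 253], [164, 199], [236, 195]] [[0.4392, 0.2567], [0.4344, 0.4534], [0.5787, 0.4559], [0.5864, 0.2622]] ctr [0.5097 0.357 ] sides [0.1968 0.1444 0.1938 0.1473]
split scene [[403, 127], [370, 172], [326, 151], [359, 110]] [[0.5903, 0.4606], [0.5946, 0.2414], [0.4424, 0.2402], [0.4352, 0.4508]] ctr [0.5156 0.3482] sides [0.2192 0.1522 0.2107 0.1554]
long top [[370, 191], [308, 196], [304, 158], [367, 154]] [[0.5912, -0.098], [0.5804, 0.0687], [0.6842, 0.0781], [0.6922, -0.0926]] ctr [ 0.637 -0.011] sides [0.1671 0.1041 0.1709 0.1012]
long scene [[371, 226], [340, 279], [303, 260], [336, 210]] [[0.6906, 0.0771], [0.704, -0.1047], [0.5961, -0.1104], [0.5836, 0.0702]] ctr [ 0.6436 -0.0169] sides [0.1823 0.1081 0.1811 0.1072]
top (479.07574462890625, 216.69224548339844) (35.207332611083984, 36.277130126953125) z.02: [ 0.5179 -0.3908  0.02  ] z0 [ 0.5191 -0.3983  0.    ]
scene (209.1688232421875, 335.8470153808594) (40.3017578125, 44.06903839111328) z.02: [ 0.5233 -0.394   0.02  ] z0 [ 0.5153 -0.39    0.    ]
```

View pics/topz2.png

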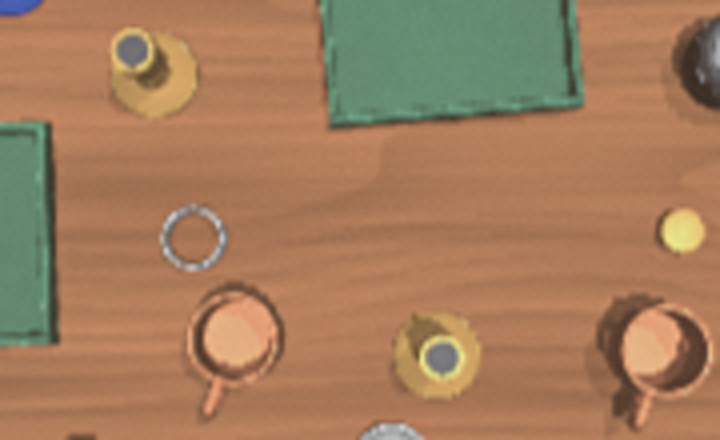

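View pics/scenez2.png

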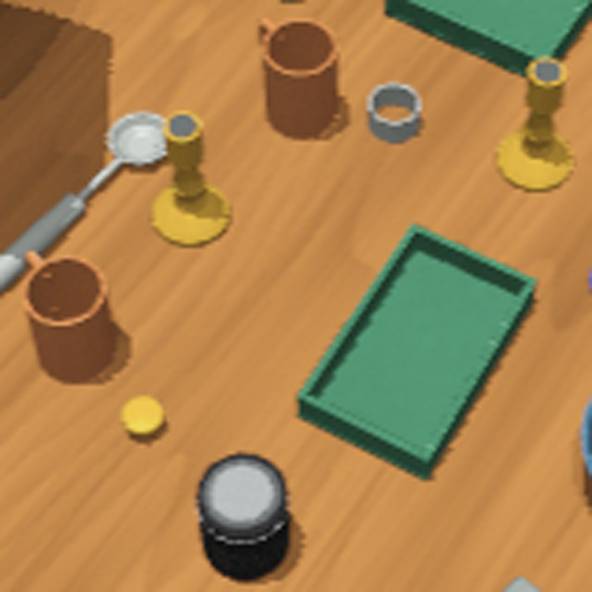

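```bash
python3 - <<'E'
from h import *
t=lambda p:((p[0]+.5)/4-.5+225,(p[1]+.5)/4-.5+165)
s=lambda p:((p[0]+.5)/3.7-.5+225,(p[1]+.5)/3.7-.5+150)
D={"A":((547,71),(133,50),.11),"B":((183,125),(442,357),.11),"M1":((300,47),(236,337),.08),"M2":((66,291),(666,349),.08)}
for n,(a,b,z) in D.items():
    p,e=tri(s(a),t(b));print(n,p.round(4),round(e,4),"top",onz("top",*t(b),z)[:2].round(4),"scene",onz("scene",*s(a),z)[:2].round(4))
for n,a,b,z in(("Mh1",(236,337),(208,415),.07),("Mh2",(666,349),(638,425),.07)):
    d=onz("top",*t(b),z)-onz("top",*t(a),.08);print(n,d.round(4),np.degrees(np.arctan2(d[1],d[0])))
# bases
for n,(a,b) in {"A":((535,160),(156,74)),"B":((191,214),(438,355))}.items():
    print("base",n,onz("top",*t(b),.004).round(4),onz("scene",*s(a),.004).round(4))
# green edges in scene at floor plane: inner floor?
cv2.imwrite("pics/lensz.png",np.hstack([cv2.resize(cv2.imread("pics/top0.png")[150:210,380:440],(400,400),interpolation=cv2.INTER_CUBIC),cv2.resize(cv2.imread("pics/scene0.png")[265:315,265:315],(400,400),interpolation=cv2.INTER_CUBIC)]))
E
```

```text
A [0.6214 0.1918 0.1101] 0.0011 top [0.6209 0.1915] scene [0.6217 0.1923]
B [0.4274 0.0022 0.1108] 0.002 top [0.4266 0.0016] scene [0.4278 0.0033]
M1 [0.4413 0.1315 0.081 ] 0.0018 top [0.4406 0.131 ] scene [0.4415 0.1328]
M2 [ 0.4294 -0.1412  0.0777] 0.0018 top [ 0.4287 -0.1414] scene [ 0.4313 -0.1418]
Mh1 [-0.0493  0.0192 -0.01  ] 158.76752812099005
Mh2 [-0.048   0.0177 -0.01  ] 159.7793656243814
base A [0.6212 0.1912 0.004 ] [0.6229 0.1915 0.004 ]
base B [0.4257 0.0007 0.004 ] [0.4285 0.0009 0.004 ]
```

View pics/lensz.png

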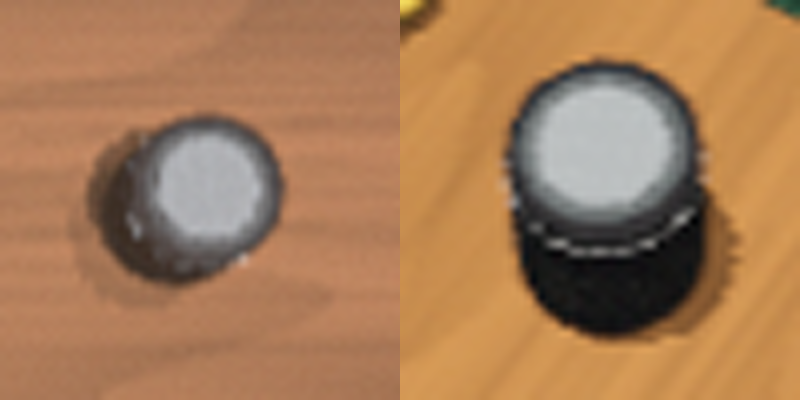

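The triangulated tops agree with the text: candlesticks 0.110 and 0.111, mugs 0.081 and 0.078, lens about 0.074 m. First I'll move over candlestick A at (0.621, 0.192), keeping the current yaw with the jaws along 109°.

```bash
python3 - <<'E'
from h import *
p,e=tri((265-.5+204.5/8,265-.5+150/8),(380-.5+209/6.667,150-.5+187/6.667));print("lens",p.round(4),e)
E
```

```text
lens [ 0.6197 -0.1997  0.0718] 0.000796236940525626
```

Call:
send_rows(deltas=[[[20,32,10,0,0,0],[65,105,20,0,0,0],[110,180,30,0,0,0],[155,255,40,0,0,0],[200,325,40,0,0,0],[240,385,40,0,0,0],[280,445,40,0,0,0],[320,510,40,0,0,0]]], jaw=0)

```text
time_s: 1.1
position: [0.4351, -0.1148, 0.2699]
tcp_rot: [0.0, 0.986, 0.169, 0.0]
force: [1.2, -0.0, 0.3]
grip_width: 1.001
```

Call:
send_rows(deltas=[[[0,0,0,0,0,0],[0,0,0,0,0,0]]])

```text
time_s: 1.35
position: [0.4342, -0.1165, 0.2696]
tcp_rot: [0.0, 0.985, 0.17, -0.0]
force: [-0.2, -0.0, -0.2]
grip_width: 0.999
```

Call:
send_rows(deltas=[[[25,40,0,0,0,0],[60,95,0,0,0,0],[95,150,-10,0,0,0],[130,205,-20,0,0,0],[160,255,-30,0,0,0],[180,295,-40,0,0,0],[187,308,-50,0,0,0],[187,308,-50,0,0,0]]])

```text
time_s: 2.35
position: [0.6211, 0.1896, 0.2182]
tcp_rot: [0.0, 0.986, 0.169, -0.002]
force: [-0.3, -0.6, 0.1]
grip_width: 0.997
```

```bash
python3 - <<'E'
from plant import *
import cv2
cv2.imwrite("pics/s1.png",read_camera("scene")[:,:,::-1]);print(state()["position"],state()["q"])
E
```

```text
[0.62117462 0.18909182 0.21920271] [ 1.24476063e-01  4.46286560e-01  1.29199587e+00 -8.38843967e-04
  1.40533366e+00  1.35734779e+00]
```

View pics/s1.png

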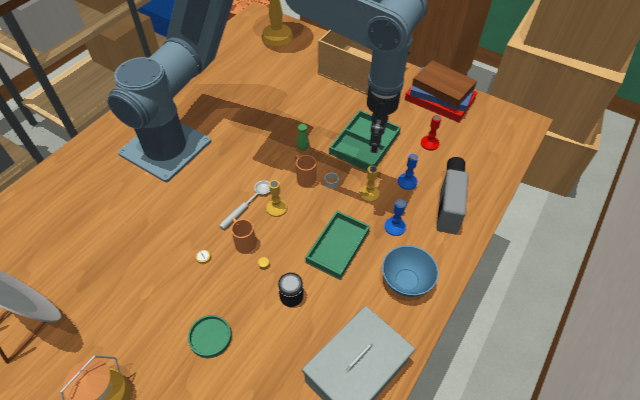

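The gripper hangs above stick A (about (372,168)). I'll descend, then close.

Call:
send_rows(deltas=[[[0,2,-20,0,0,0],[0,2,-50,0,0,0],[0,2,-85,0,0,0],[0,2,-115,0,0,0],[0,2,-135,0,0,0],[0,2,-143,0,0,0],[0,2,-145,0,0,0],[0,2,-145,0,0,0]]])

```text
time_s: 3.4
position: [0.6221, 0.1928, 0.0761]
tcp_rot: [0.0, 0.986, 0.169, 0.001]
force: [-0.5, -0.9, 0.5]
grip_width: 0.994
```

Call:
send_rows(deltas=[[[0,0,0,0,0,0],[0,0,0,0,0,0],[0,0,0,0,0,0],[0,0,0,0,0,0],[0,0,0,0,0,0],[0,0,0,0,0,0],[0,0,0,0,0,0],[0,0,0,0,0,0]]], jaw=1, newtons=40)

```text
time_s: 4.4
position: [0.6216, 0.1933, 0.0752]
tcp_rot: [0.0, 0.986, 0.169, 0.0]
force: [0.0, -1.2, 3.2]
grip_width: 0.318
```

Call:
send_rows(deltas=[[[0,0,10,0,0,0],[0,0,30,0,0,0],[0,0,60,0,0,0],[0,0,85,0,0,0],[0,0,100,0,0,0],[2,-8,110,0,0,0],[5,-25,110,0,0,0],[7,-50,110,0,0,0]]])

```text
time_s: 5.4
position: [0.628, 0.1421, 0.1837]
tcp_rot: [0.0, 0.986, 0.169, -0.001]
force: [0.4, 0.4, -3.4]
grip_width: 0.316
```

Call:
send_rows(deltas=[[[1,-28,0,0,0,0],[3,-58,0,0,0,0],[5,-85,0,0,0,0],[6,-103,0,0,0,0],[6,-112,0,0,0,0],[6,-116,0,0,0,0],[6,-116,0,0,0,0],[6,-116,0,0,0,0]]])

```text
time_s: 6.4
position: [0.6344, 0.0281, 0.1849]
tcp_rot: [-0.0, 0.986, 0.17, 0.0]
force: [-0.2, 0.5, -2.3]
grip_width: 0.318
```

```bash
python3 - <<'E'
from plant import *
import cv2
cv2.imwrite("pics/s2.png",read_camera("scene")[:,:,::-1]);s=state();print(s["position"],s["force"],s["grip_width"])
E
```

```text
[0.63438372 0.02811961 0.1849736 ] [ 1.17315528 -0.89805456 -2.58572402] 0.3154947296729655
```

View pics/s2.png

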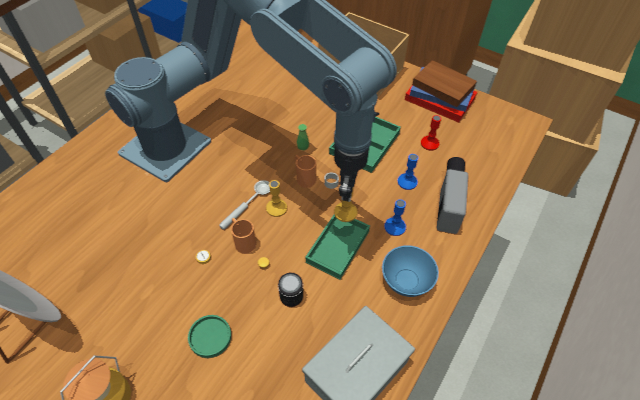

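The stick is held upright over the +y end of the long tray. I'll lower it.

Call:
send_rows(deltas=[[[0,0,-15,0,0,0],[0,0,-40,0,0,0],[0,0,-65,0,0,0],[0,0,-85,0,0,0],[0,0,-95,0,0,0],[0,0,-100,0,0,0],[0,0,-102,0,0,0],[0,0,-102,0,0,0]]])

```text
time_s: 7.45
position: [0.6348, 0.0272, 0.0835]
tcp_rot: [0.0, 0.986, 0.169, 0.001]
force: [0.0, -0.2, -2.8]
grip_width: 0.314
```

Call:
send_rows(deltas=[[[0,0,-1,0,0,0],[0,0,-1,0,0,0],[0,0,-1,0,0,0]]])

```text
time_s: 7.82
position: [0.6345, 0.0273, 0.0821]
tcp_rot: [0.0, 0.986, 0.169, 0.0]
force: [-0.2, 0.2, -3.0]
grip_width: 0.315
```

Call:
send_rows(deltas=[[[0,0,-1,0,0,0],[0,0,-1,0,0,0],[0,0,-1,0,0,0]]])

```text
time_s: 8.2
position: [0.6346, 0.0272, 0.0812]
tcp_rot: [0.0, 0.986, 0.169, 0.0]
force: [-0.7, 0.7, -0.3]
grip_width: 0.315
```

Call:
send_rows(deltas=[[[0,0,0,0,0,0],[0,0,0,0,0,0],[0,0,0,0,0,0],[0,0,0,0,0,0],[0,0,30,0,0,0],[0,0,70,0,0,0],[0,0,110,0,0,0],[0,0,135,0,0,0]]], jaw=0.3)

```text
time_s: 9.2
position: [0.6351, 0.0272, 0.2184]
tcp_rot: [0.0, 0.986, 0.169, 0.001]
force: [0.0, -0.3, 0.1]
grip_width: 0.7
```

Call:
send_rows(deltas=[[[-20,0,5,0,0,0],[-60,-5,5,0,0,0],[-105,-10,5,0,0,0],[-150,-17,5,0,0,0],[-185,-22,5,0,0,0],[-203,-25,5,0,0,0],[-207,-25,5,0,0,0],[-207,-25,5,0,0,0]]], jaw=0)

```text
time_s: 10.2
position: [0.4284, 0.0021, 0.2212]
tcp_rot: [0.0, 0.986, 0.169, 0.001]
force: [1.4, 0.7, -0.2]
grip_width: 1.001
```

```bash
python3 - <<'E'
from plant import *
import cv2
cv2.imwrite("pics/s3.png",read_camera("scene")[:,:,::-1]);s=state();print(s["position"],s["force"],s["grip_width"])
E
```

```text
[0.42858228 0.00215678 0.22106416] [-0.36047273 -0.94157376 -0.02583362] 0.9981650885417128
```

View pics/s3.png

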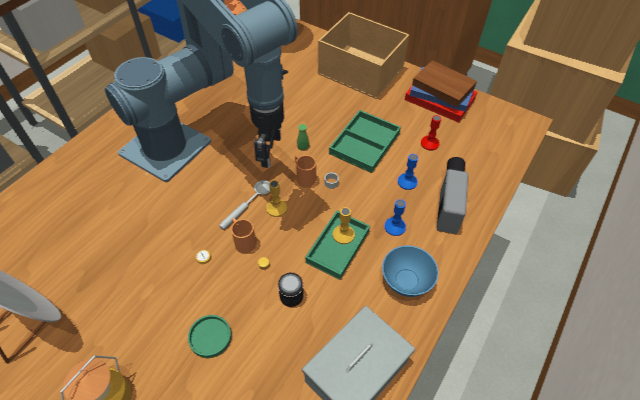

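Stick 1 stands in the long tray (cup at (345,213), base at (344,234)). Next is stick B.

Call:
send_rows(deltas=[[[-1,0,-20,0,0,0],[-1,0,-50,0,0,0],[-1,0,-85,0,0,0],[-1,0,-115,0,0,0],[-1,0,-135,0,0,0],[-1,0,-144,0,0,0],[-1,0,-146,0,0,0],[-1,0,-146,0,0,0]]])

```text
time_s: 11.25
position: [0.4272, 0.0022, 0.0754]
tcp_rot: [0.0, 0.986, 0.169, 0.0]
force: [0.1, 0.5, -0.1]
grip_width: 0.998
```

Call:
send_rows(deltas=[[[0,0,0,0,0,0],[0,0,0,0,0,0],[0,0,0,0,0,0],[0,0,0,0,0,0],[0,0,0,0,0,0],[0,0,0,0,0,0],[0,0,0,0,0,0]]], jaw=1)

```text
time_s: 12.12
position: [0.4266, 0.0022, 0.0753]
tcp_rot: [0.0, 0.986, 0.169, 0.0]
force: [-0.8, -0.2, 5.7]
grip_width: 0.315
```

Call:
send_rows(deltas=[[[0,0,10,0,0,0],[0,0,30,0,0,0],[0,0,60,0,0,0],[0,0,95,0,0,0],[0,0,125,0,0,0],[8,-2,145,0,0,0],[25,-6,155,0,0,0],[50,-13,155,0,0,0]]])

```text
time_s: 13.12
position: [0.4767, -0.0106, 0.2311]
tcp_rot: [0.0, 0.986, 0.169, 0.001]
force: [0.2, -0.1, -2.4]
grip_width: 0.318
```

Call:
send_rows(deltas=[[[30,-8,0,0,0,0],[65,-15,0,0,0,0],[100,-24,0,0,0,0],[130,-32,0,0,0,0],[150,-37,0,0,0,0],[160,-39,0,0,0,0],[162,-39,0,0,0,0],[162,-39,0,0,0,0]]])

```text
time_s: 14.12
position: [0.6377, -0.0494, 0.2298]
tcp_rot: [-0.0, 0.986, 0.169, -0.0]
force: [-1.0, 0.3, -3.3]
grip_width: 0.316
```

Target (0.640, -0.050), contact at z of about 0.0813.

Call:
send_rows(deltas=[[[1,0,-20,0,0,0],[2,0,-50,0,0,0],[2,0,-85,0,0,0],[2,0,-115,0,0,0],[2,0,-135,0,0,0],[2,0,-143,0,0,0],[2,0,-147,0,0,0],[2,0,-148,0,0,0]]])

```text
time_s: 15.12
position: [0.6408, -0.0498, 0.0828]
tcp_rot: [0.0, 0.986, 0.169, 0.001]
force: [-0.6, 0.3, -2.1]
grip_width: 0.317
```

Call:
send_rows(deltas=[[[0,0,-1,0,0,0],[0,0,-1,0,0,0],[0,0,-1,0,0,0]]])

```text
time_s: 15.5
position: [0.6407, -0.0498, 0.0814]
tcp_rot: [0.0, 0.986, 0.169, 0.0]
force: [-0.5, 0.1, -0.9]
grip_width: 0.315
```

Call:
send_rows(deltas=[[[0,0,0,0,0,0],[0,0,0,0,0,0],[0,0,0,0,0,0],[0,0,0,0,0,0],[0,0,30,0,0,0],[0,0,70,0,0,0],[0,0,115,0,0,0],[0,0,145,0,0,0]]], jaw=0.3)

```text
time_s: 16.5
position: [0.641, -0.0498, 0.2285]
tcp_rot: [0.001, 0.986, 0.169, 0.001]
force: [-0.5, -0.2, -1.0]
grip_width: 0.699
```

Call:
send_rows(deltas=[[[-20,18,5,0,0,-5],[-50,45,5,0,0,-13],[-85,77,5,0,0,-21],[-120,109,5,0,0,-29],[-155,141,5,0,0,-36],[-180,164,5,0,0,-40],[-195,178,5,0,0,-40.5],[-199,181,5,0,0,-40.5]]], jaw=0)

```text
time_s: 17.5
position: [0.4406, 0.132, 0.2312]
tcp_rot: [-0.0, 0.983, -0.182, 0.0]
force: [-0.6, 0.2, -0.2]
grip_width: 0.998
```

```bash
python3 - <<'E'
from h import *
s=state();print(s["position"],s["tcp_rot"],s["grip_width"])
from scipy.spatial.transform import Rotation as R
w,x,y,z=s["tcp_rot"];v=R.from_quat([x,y,z,w]).as_matrix()[:,1];print(v,np.degrees(np.arctan2(v[1],v[0])))
a=read_camera("scene")[:,:,::-1];b=read_camera("top")[:,:,::-1]
cv2.imwrite("pics/s4.png",a);cv2.imwrite("pics/t4.png",b)
E
```

```text
[0.44064394 0.13201341 0.23123919] [-9.68755312e-05  9.83362541e-01 -1.81653577e-01  2.86559760e-04] 0.9982197808084211
[-3.57262591e-01 -9.34003937e-01 -2.94636748e-04] -110.93217818144755
```

View pics/s4.png

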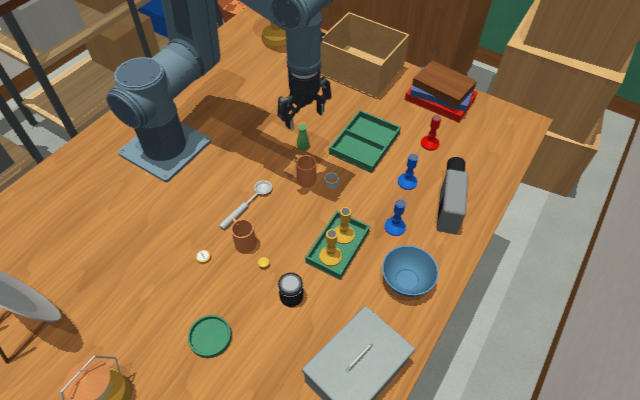

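View pics/t4.png

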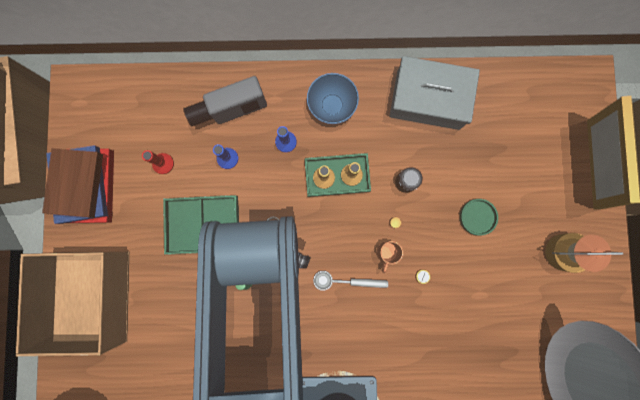

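Both sticks stand in the long tray ((323,177) and (352,174) in top). Jaw angle is 69°, right for mug 1. I'll descend.

Call:
send_rows(deltas=[[[0,0,-20,0,0,0],[0,0,-55,0,0,0],[0,0,-95,0,0,0],[0,0,-135,0,0,0],[0,0,-165,0,0,0],[0,0,-185,0,0,0],[0,0,-198,0,0,0],[0,0,-201,0,0,0]]])

```text
time_s: 18.6
position: [0.4416, 0.1308, 0.0292]
tcp_rot: [0.0, 0.983, -0.183, -0.001]
force: [-0.8, -0.0, 0.3]
grip_width: 1.001
```

Call:
send_rows(deltas=[[[0,0,0,0,0,0],[0,0,0,0,0,0],[0,0,0,0,0,0],[0,0,0,0,0,0],[0,0,0,0,0,0],[0,0,0,0,0,0]]], jaw=1, newtons=35)

```text
time_s: 19.35
position: [0.4423, 0.1313, 0.0307]
tcp_rot: [-0.0, 0.983, -0.182, 0.001]
force: [0.1, 0.7, 6.3]
grip_width: 0.658
```

Call:
send_rows(deltas=[[[0,0,10,0,0,0],[0,0,30,0,0,0],[0,0,60,0,0,0],[0,0,90,0,0,0],[0,0,115,0,0,0],[0,0,125,0,0,0],[0,0,130,0,0,0],[0,0,130,0,0,0]]])

```text
time_s: 20.35
position: [0.441, 0.1313, 0.1594]
tcp_rot: [0.0, 0.983, -0.182, -0.001]
force: [0.5, 0.2, -2.1]
grip_width: 0.655
```

```bash
python3 - <<'E'
from h import *
cv2.imwrite("pics/s5.png",cv2.resize(read_camera("scene")[50:300,200:450,::-1],None,fx=2.2,fy=2.2))
E
```

```text
(no output)
```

View pics/s5.png

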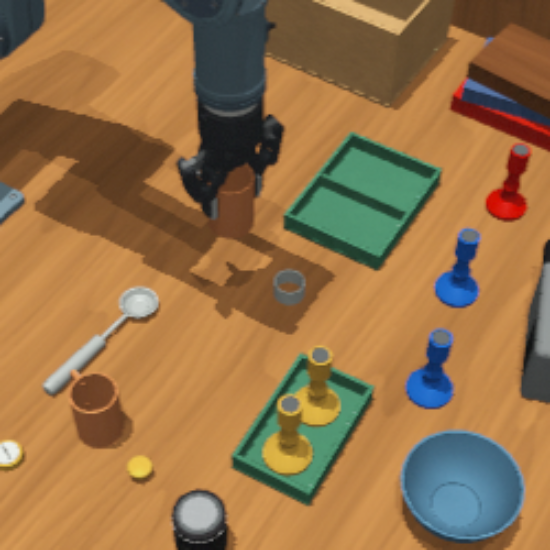

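Call:
send_rows(deltas=[[[5,15,0,0,0,0],[14,45,0,0,0,0],[25,85,0,0,0,0],[37,127,0,0,0,0],[50,170,0,0,0,0],[62,210,0,0,0,0],[72,245,0,0,0,0],[78,265,0,0,0,0]]])

```text
time_s: 21.4
position: [0.519, 0.3991, 0.1583]
tcp_rot: [0.0, 0.983, -0.182, -0.001]
force: [-0.3, -0.2, -1.4]
grip_width: 0.653
```

Call:
send_rows(deltas=[[[2,8,0,0,0,0],[2,8,-15,0,0,0],[2,8,-45,0,0,0],[2,8,-75,0,0,0],[2,8,-100,0,0,0],[2,8,-113,0,0,0],[2,8,-120,0,0,0],[2,8,-120,0,0,0]]])

```text
time_s: 22.4
position: [0.5215, 0.4041, 0.0399]
tcp_rot: [0.0, 0.983, -0.183, -0.0]
force: [0.1, -0.4, -2.2]
grip_width: 0.658
```

```bash
python3 - <<'E'
from h import *
s=state();print(s["position"],s["force"])
cv2.imwrite("pics/s6.png",cv2.resize(read_camera("scene")[50:300,200:450,::-1],None,fx=2.2,fy=2.2))
E
```

```text
[0.52151533 0.40406115 0.03991294] [ 0.09107479 -0.38489131 -2.16807885]
```

View pics/s6.png

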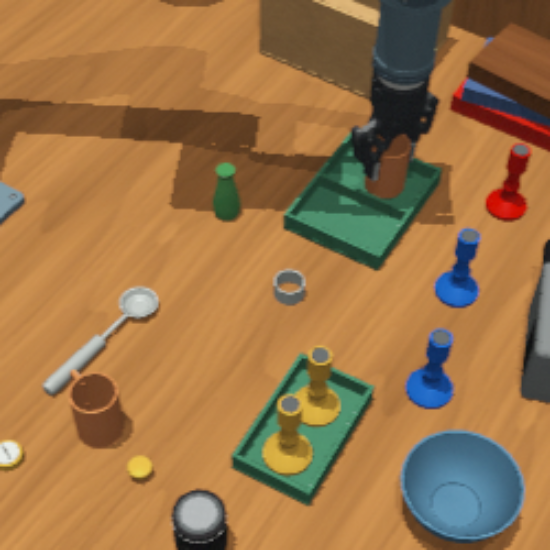

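The mug is in the far bay, about 3 mm above the floor.

Call:
send_rows(deltas=[[[0,0,-2,0,0,0],[0,0,-3,0,0,0],[0,0,-3,0,0,0]]])

```text
time_s: 22.82
position: [0.5215, 0.4044, 0.0371]
tcp_rot: [-0.0, 0.983, -0.182, 0.0]
force: [0.5, 0.5, -2.3]
grip_width: 0.662
```

Call:
send_rows(deltas=[[[0,0,-0.5,0,0,0],[0,0,-0.5,0,0,0],[0,0,-0.5,0,0,0]]])

```text
time_s: 23.2
position: [0.5215, 0.4044, 0.0368]
tcp_rot: [-0.0, 0.983, -0.183, 0.0]
force: [-1.2, -0.8, 2.3]
grip_width: 0.655
```

Call:
send_rows(deltas=[[[0,0,0,0,0,0],[0,0,0,0,0,0],[0,0,0,0,0,0],[0,0,30,0,0,0],[0,0,70,0,0,0],[0,0,115,0,0,0],[0,0,155,0,0,0],[0,0,175,0,0,0]]], jaw=0)

```text
time_s: 24.2
position: [0.5224, 0.4048, 0.2145]
tcp_rot: [-0.001, 0.983, -0.182, 0.002]
force: [0.7, -0.4, -0.1]
grip_width: 0.999
```

Call:
send_rows(deltas=[[[-5,-25,5,0,0,0],[-13,-70,10,0,0,0],[-21,-125,10,0,0,0],[-31,-180,10,0,0,0],[-40,-235,10,0,0,0],[-49,-290,10,0,0,0],[-58,-345,10,0,0,0],[-68,-400,10,0,0,0]]])

```text
time_s: 25.2
position: [0.453, 0.0026, 0.2216]
tcp_rot: [0.0, 0.983, -0.182, 0.0]
force: [1.5, -0.3, 0.1]
grip_width: 0.999
```

```bash
python3 - <<'E'
from h import *
s=state();print(s["position"],s["tcp_rot"])
cv2.imwrite("pics/s7.png",cv2.resize(read_camera("scene")[50:300,200:450,::-1],None,fx=2.2,fy=2.2))
E
```

```text
[0.45300768 0.00263151 0.22164884] [ 5.06376210e-05  9.83227395e-01 -1.82383224e-01  4.95932439e-04]
```

View pics/s7.png

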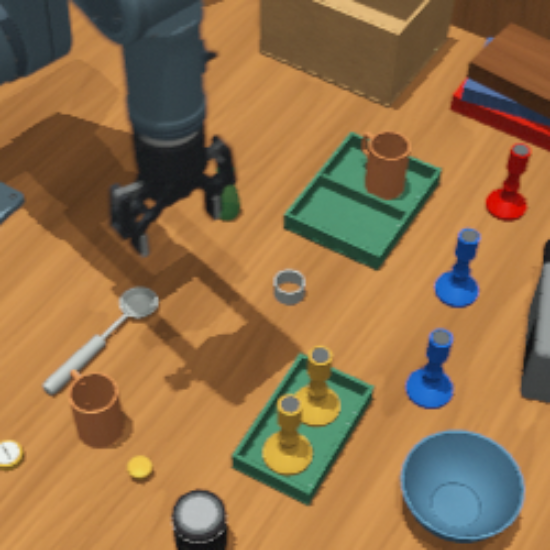

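Mug 1 stands in the far bay (in the zoom at (388,165)). To mug 2: delta (-23, -144).

Call:
send_rows(deltas=[[[-4,-25,0,0,0,0],[-10,-65,0,0,0,0],[-17,-105,0,0,0,0],[-21,-132,-15,0,0,0],[-23,-143,-45,0,0,0],[-23,-144,-85,0,0,0],[-23,-144,-110,0,0,0],[-23,-144,-120,0,0,0]]])

```text
time_s: 26.25
position: [0.4297, -0.1392, 0.1002]
tcp_rot: [-0.0, 0.983, -0.183, -0.001]
force: [-0.3, -0.6, 1.5]
grip_width: 0.996
```

```bash
python3 - <<'E'
from h import *
s=state();print(s["position"],s["tcp_rot"])
cv2.imwrite("pics/s8.png",cv2.resize(read_camera("scene")[120:320,150:350,::-1],None,fx=2.5,fy=2.5))
E
```

```text
[ 0.4297102  -0.13918886  0.10016479] [-4.51789693e-04  9.83188604e-01 -1.82588994e-01 -1.10642167e-03]
```

View pics/s8.png

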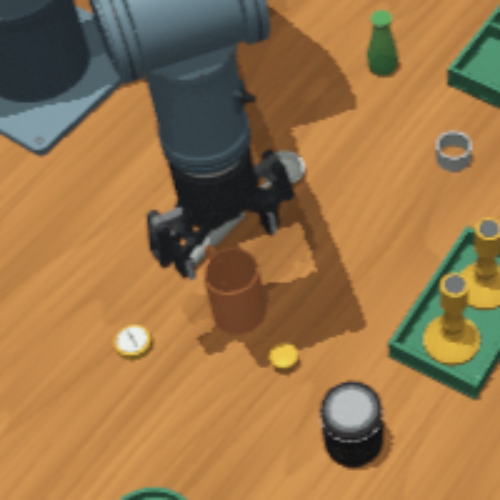

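The open fingers straddle mug 2. I'll go down and grip.

Call:
send_rows(deltas=[[[0,-1,-15,0,0,0],[0,-2,-35,0,0,0],[0,-2,-55,0,0,0],[0,-2,-66,0,0,0],[0,-2,-70,0,0,0],[0,-2,-70,0,0,0]]])

```text
time_s: 27.05
position: [0.4308, -0.1419, 0.0318]
tcp_rot: [0.0, 0.983, -0.182, 0.0]
force: [0.2, 0.2, -0.6]
grip_width: 0.997
```

Call:
send_rows(deltas=[[[0,0,0,0,0,0],[0,0,0,0,0,0],[0,0,0,0,0,0],[0,0,0,0,0,0],[0,0,0,0,0,0],[0,0,0,0,0,0]]], jaw=1)

```text
time_s: 27.8
position: [0.4309, -0.142, 0.0321]
tcp_rot: [0.0, 0.983, -0.183, 0.001]
force: [-0.8, -0.2, 6.2]
grip_width: 0.657
```

Call:
send_rows(deltas=[[[0,0,10,0,0,0],[0,0,30,0,0,0],[0,0,60,0,0,0],[0,0,100,0,0,0],[0,0,140,0,0,0],[0,0,175,0,0,0],[0,0,195,0,0,0],[0,0,200,0,0,0]]])

```text
time_s: 28.8
position: [0.4308, -0.1419, 0.2329]
tcp_rot: [0.0, 0.983, -0.182, 0.001]
force: [0.7, 0.2, -2.2]
grip_width: 0.656
```

Call:
send_rows(deltas=[[[3,15,0,0,0,0],[9,45,0,0,0,0],[18,90,0,0,0,0],[28,140,0,0,0,0],[38,190,0,0,0,0],[48,240,0,0,0,0],[58,290,0,0,0,0],[68,335,0,0,0,0]]])

```text
time_s: 29.8
position: [0.4971, 0.196, 0.2297]
tcp_rot: [0.0, 0.983, -0.182, -0.002]
force: [0.9, -0.5, -1.2]
grip_width: 0.656
```

Call:
send_rows(deltas=[[[8,40,0,0,0,0],[15,75,0,0,0,0],[20,98,0,0,0,0],[23,110,0,0,0,0],[23,113,-10,0,0,0],[23,113,-35,0,0,0],[23,113,-70,0,0,0],[23,113,-100,0,0,0]]])

```text
time_s: 30.8
position: [0.5204, 0.305, 0.1293]
tcp_rot: [0.001, 0.983, -0.183, -0.001]
force: [-0.1, 0.8, -0.9]
grip_width: 0.655
```

```bash
python3 - <<'E'
from h import *
s=state();print(s["position"],s["force"])
cv2.imwrite("pics/s9.png",cv2.resize(read_camera("scene")[50:250,250:450,::-1],None,fx=2.5,fy=2.5))
E
```

```text
[0.52043122 0.30500968 0.1293177 ] [-0.05619376  0.78619302 -0.89035135]
```

View pics/s9.png

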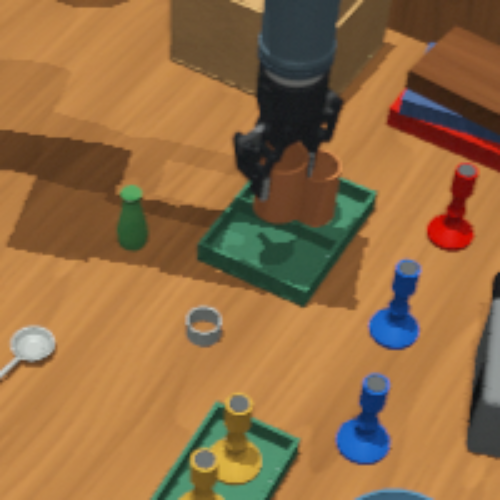

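Mug 2 hangs over the near bay, clear of mug 1. Contact is at z of about 0.038, so I'll lower 90.

Call:
send_rows(deltas=[[[0,0,-20,0,0,0],[0,0,-45,0,0,0],[0,0,-65,0,0,0],[0,0,-78,0,0,0],[0,0,-86,0,0,0],[0,0,-89,0,0,0],[0,0,-89,0,0,0]]])

```text
time_s: 31.72
position: [0.5217, 0.3063, 0.0428]
tcp_rot: [-0.0, 0.983, -0.183, 0.0]
force: [-1.0, -0.3, -2.1]
grip_width: 0.654
```

Call:
send_rows(deltas=[[[0,0,-1,0,0,0],[0,0,-1,0,0,0],[0,0,-1,0,0,0]]])

```text
time_s: 32.1
position: [0.5216, 0.3064, 0.0417]
tcp_rot: [-0.0, 0.983, -0.182, 0.0]
force: [0.5, -0.7, -1.6]
grip_width: 0.659
```

Call:
send_rows(deltas=[[[0,0,-2,0,0,0],[0,0,-3,0,0,0],[0,0,-3,0,0,0],[0,0,-3,0,0,0]]])

```text
time_s: 32.6
position: [0.5214, 0.3063, 0.0383]
tcp_rot: [0.0, 0.983, -0.183, -0.0]
force: [0.6, 0.2, -1.8]
grip_width: 0.658
```

Call:
send_rows(deltas=[[[0,0,-0.5,0,0,0],[0,0,-0.5,0,0,0],[0,0,-0.5,0,0,0]]])

```text
time_s: 32.98
position: [0.5215, 0.3063, 0.0381]
tcp_rot: [-0.0, 0.983, -0.182, 0.0]
force: [-0.8, 0.0, 0.4]
grip_width: 0.655
```

Call:
send_rows(deltas=[[[0,0,0,0,0,0],[0,0,0,0,0,0],[0,0,0,0,0,0],[0,0,30,0,0,0],[0,0,70,0,0,0],[0,0,115,0,0,0],[0,0,155,0,0,0],[0,0,180,0,0,0]]], jaw=0.12)

```text
time_s: 33.98
position: [0.5221, 0.3066, 0.2205]
tcp_rot: [-0.001, 0.983, -0.182, 0.001]
force: [0.3, 0.2, 0.1]
grip_width: 0.876
```

Call:
send_rows(deltas=[[[5,-25,5,0,0,0],[14,-70,5,0,0,0],[24,-125,5,0,0,0],[35,-180,5,0,0,0],[46,-235,5,0,0,0],[56,-290,5,0,0,0],[67,-345,5,0,0,0],[76,-395,5,0,0,0]]], jaw=0)

```text
time_s: 34.98
position: [0.5976, -0.0908, 0.2229]
tcp_rot: [0.0, 0.983, -0.183, 0.0]
force: [0.6, 0.7, 1.2]
grip_width: 1.0
```

```bash
python3 - <<'E'
from h import *
s=state();print(s["position"],s["tcp_rot"])
cv2.imwrite("pics/s10.png",read_camera("scene")[:,:,::-1])
E
```

```text
[ 0.59758533 -0.09077858  0.22293215] [ 1.01442378e-05  9.83155947e-01 -1.82768590e-01  1.62316241e-04]
```

View pics/s10.png

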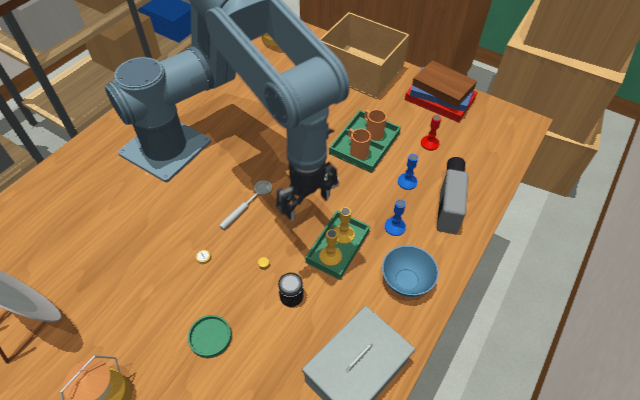

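Call:
send_rows(deltas=[[[4,-20,0,0,0,0],[12,-55,0,0,0,0],[18,-88,0,0,0,0],[22,-106,-15,0,0,0],[22,-109,-45,0,0,0],[22,-109,-85,0,0,0],[22,-109,-115,0,0,0],[22,-109,-125,0,0,0]]])

```text
time_s: 36.02
position: [0.6177, -0.1959, 0.0946]
tcp_rot: [-0.001, 0.983, -0.182, -0.003]
force: [-0.4, -0.8, -0.6]
grip_width: 0.999
```

```bash
python3 - <<'E'
from h import *
s=state();print(s["position"],s["tcp_rot"])
cv2.imwrite("pics/s11.png",cv2.resize(read_camera("scene")[100:350,180:430,::-1],None,fx=2.2,fy=2.2))
E
```

```text
[ 0.61771149 -0.1959397   0.09463813] [-9.78473952e-04  9.83280916e-01 -1.82072949e-01 -2.66910999e-03]
```

View pics/s11.png

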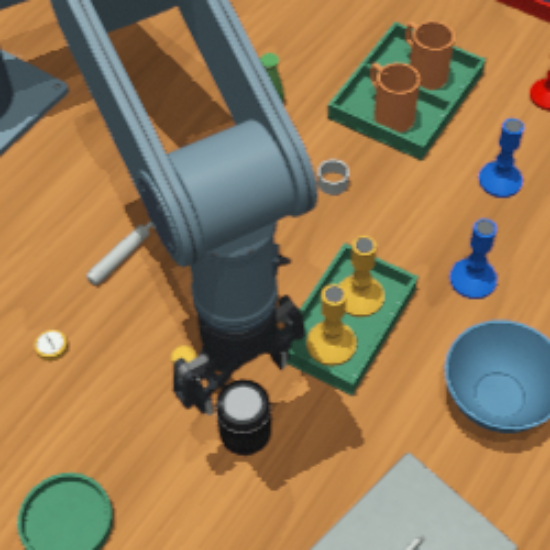

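Call:
send_rows(deltas=[[[0,0,0,0,0,0],[0,0,-5,0,0,0]]])

```text
time_s: 36.33
position: [0.6208, -0.1982, 0.0948]
tcp_rot: [0.001, 0.983, -0.182, 0.002]
force: [0.0, 1.0, 0.4]
grip_width: 1.0
```

Call:
send_rows(deltas=[[[-1,-1,-15,0,0,0],[-1,-1,-35,0,0,0],[-1,-1,-52,0,0,0],[-1,-1,-62,0,0,0],[-1,-1,-66,0,0,0],[-1,-1,-66,0,0,0]]])

```text
time_s: 37.08
position: [0.6185, -0.1988, 0.0269]
tcp_rot: [-0.0, 0.983, -0.183, 0.0]
force: [-0.1, -0.7, 0.5]
grip_width: 0.998
```

Call:
send_rows(deltas=[[[0,0,0,0,0,0],[0,0,0,0,0,0],[0,0,0,0,0,0],[0,0,0,0,0,0],[0,0,0,0,0,0],[0,0,0,0,0,0]]], jaw=1, newtons=45)

```text
time_s: 37.83
position: [0.6191, -0.1991, 0.0279]
tcp_rot: [0.0, 0.983, -0.182, 0.001]
force: [-0.2, 0.1, 5.4]
grip_width: 0.687
```

Call:
send_rows(deltas=[[[0,0,10,0,0,0],[0,0,30,0,0,0],[0,0,55,0,0,0],[0,0,75,0,0,0],[-5,-8,88,0,0,0],[-13,-25,90,0,0,0],[-26,-50,90,0,0,0],[-41,-80,90,0,0,0]]])

```text
time_s: 38.83
position: [0.5758, -0.2798, 0.1157]
tcp_rot: [-0.0, 0.983, -0.182, -0.001]
force: [0.6, -0.4, -3.1]
grip_width: 0.687
```

Call:
send_rows(deltas=[[[-17,-33,0,0,0,0],[-33,-65,0,0,0,0],[-46,-90,0,0,0,0],[-54,-105,0,0,0,0],[-57,-112,0,0,0,0],[-58,-113,0,0,0,0],[-58,-113,-15,0,0,0],[-58,-113,-35,0,0,0]]])

```text
time_s: 39.83
position: [0.5201, -0.3908, 0.0812]
tcp_rot: [0.0, 0.983, -0.182, 0.0]
force: [-0.5, 0.1, -3.4]
grip_width: 0.686
```

```bash
python3 - <<'E'
from h import *
s=state();print(s["position"],s["force"])
cv2.imwrite("pics/s12.png",cv2.resize(read_camera("scene")[200:400,120:320,::-1],None,fx=2.5,fy=2.5))
E
```

```text
[ 0.52013645 -0.39077823  0.08124178] [-0.50598852  0.07759566 -3.43102127]
```

View pics/s12.png

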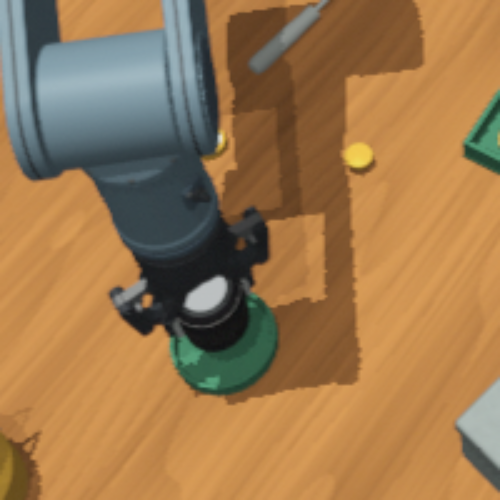

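Call:
send_rows(deltas=[[[0,0,-12,0,0,0],[0,-1,-26,0,0,0],[0,-1,-36,0,0,0],[0,-1,-42,0,0,0],[0,-1,-44,0,0,0],[0,-1,-44,0,0,0]]])

```text
time_s: 40.62
position: [0.5195, -0.3929, 0.0381]
tcp_rot: [0.0, 0.983, -0.183, 0.0]
force: [0.1, -0.3, -2.9]
grip_width: 0.686
```

Call:
send_rows(deltas=[[[0,0,-1,0,0,0],[0,0,-1,0,0,0],[0,0,-1,0,0,0]]])

```text
time_s: 41.0
position: [0.5195, -0.3928, 0.0371]
tcp_rot: [0.0, 0.983, -0.182, 0.0]
force: [0.9, -0.5, -3.8]
grip_width: 0.688
```

Call:
send_rows(deltas=[[[0,0,-1.5,0,0,0],[0,0,-2.5,0,0,0],[0,0,-2.5,0,0,0],[0,0,-2.5,0,0,0]]])

```text
time_s: 41.5
position: [0.5194, -0.3927, 0.0344]
tcp_rot: [-0.0, 0.983, -0.183, -0.0]
force: [-0.0, -0.0, -2.9]
grip_width: 0.687
```

Call:
send_rows(deltas=[[[0,0,-0.5,0,0,0],[0,0,-0.5,0,0,0],[0,0,-0.5,0,0,0]]])

```text
time_s: 41.88
position: [0.5194, -0.3927, 0.0339]
tcp_rot: [0.0, 0.983, -0.183, 0.0]
force: [-0.7, 0.2, -3.2]
grip_width: 0.69
```

Call:
send_rows(deltas=[[[0,0,-0.7,0,0,0],[0,0,-0.7,0,0,0],[0,0,-0.7,0,0,0]]])

```text
time_s: 42.25
position: [0.5195, -0.3928, 0.0339]
tcp_rot: [0.0, 0.983, -0.182, 0.0]
force: [-3.2, 1.6, 5.7]
grip_width: 0.686
```

Contact (Fz +5.7 N). I'll release, lift and move away.

Call:
send_rows(deltas=[[[0,0,0.5,0,0,0],[0,0,0.5,0,0,0],[0,0,0.5,0,0,0],[0,0,0.5,0,0,0],[0,0,30,0,0,0],[0,0,75,0,0,0],[0,0,125,0,0,0],[0,0,175,0,0,0]]], jaw=0)

```text
time_s: 43.25
position: [0.5193, -0.3926, 0.2096]
tcp_rot: [-0.0, 0.983, -0.183, -0.0]
force: [0.5, -0.6, -0.7]
grip_width: 0.999
```

Call:
send_rows(deltas=[[[-30,-5,5,0,0,0],[-75,-15,5,0,0,0],[-125,-25,5,0,0,0],[-175,-35,5,0,0,0],[-215,-45,5,0,0,0],[-240,-50,5,0,0,0],[-250,-50,5,0,0,0],[-250,-50,5,0,0,0]]])

```text
time_s: 44.25
position: [0.2694, -0.4427, 0.2133]
tcp_rot: [-0.0, 0.983, -0.183, 0.0]
force: [-0.0, -0.1, -0.2]
grip_width: 1.001
```

```bash
python3 - <<'E'
from h import *
s=state();print(s["position"],s["force"],s["grip_width"],s["time_s"])
a=read_camera("scene")[:,:,::-1];b=read_camera("top")[:,:,::-1]
cv2.imwrite("pics/s13.png",cv2.resize(a[90:380,170:460],None,fx=2,fy=2,interpolation=cv2.INTER_CUBIC));cv2.imwrite("pics/t13.png",cv2.resize(b[120:310,150:510],None,fx=2.2,fy=2.2,interpolation=cv2.INTER_CUBIC))
E
```

```text
[ 0.26940405 -0.4426528   0.21330884] [-0.02672313 -0.05456973 -0.21126526] 1.0014991795237165 44.25
```

View pics/s13.png

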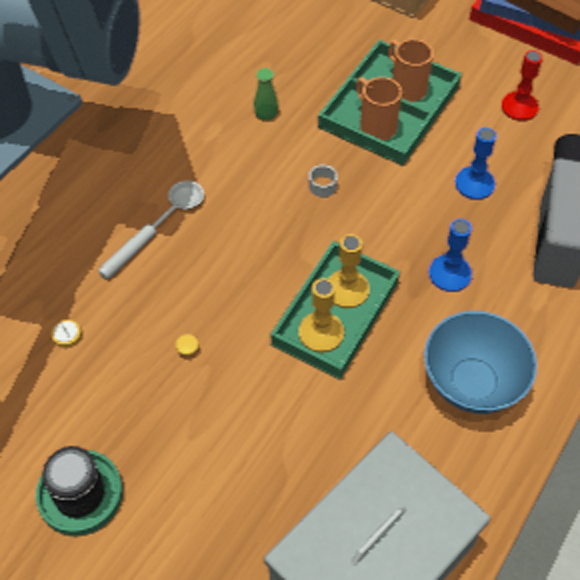

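View pics/t13.png

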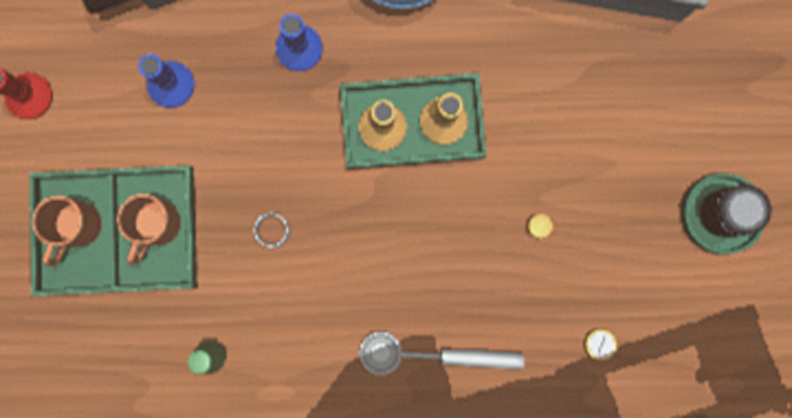

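Everything appears to stand in its tray, and the vase is upright. I'll check top heights by triangulation before handing in.

```bash
python3 - <<'E'
from h import *
t=lambda p:((p[0]+.5)/2.2-.5+150,(p[1]+.5)/2.2-.5+120)
s=lambda p:((p[0]+.5)/2-.5+170,(p[1]+.5)/2-.5+90)
for n,a,b in(("lens",(71,473),(743,210)),("s1",(350,244),(383,113)),("s2",(323,290),(450,105)),("m1",(413,57),(60,223)),("m2",(382,95),(143,220)),("vase",(265,74),(200,360))):
    p,e=tri(s(a),t(b));print(n,p.round(4),round(e,4))
E
```

```text
lens [ 0.5197 -0.3928  0.0699] 0.0032
s1 [0.6334 0.0261 0.112 ] 0.0007
s2 [ 0.6414 -0.0506  0.1105] 0.0002
m1 [0.5172 0.407  0.0715] 0.0027
m2 [0.5189 0.309  0.0734] 0.0023
vase [0.3567 0.2394 0.0859] 0.001
```

The sticks are roughly right, but the mug and lens tops read 8–14 mm low. My picks were coarse, so I'll zoom in and re-pick.

```bash
python3 - <<'E'
from h import *
a=read_camera("scene")[:,:,::-1];b=read_camera("top")[:,:,::-1]
f=lambda i,x,y,w:cv2.resize(i[y:y+w,x:x+w],(390,290) if 0 else (380,380),interpolation=cv2.INTER_CUBIC)
A=np.hstack([f(a,325,95,76),f(b,160,190,76)]);cv2.imwrite("pics/zm.png",A)
B=np.hstack([f(a,180,305,76),f(b,450,180,76)]);cv2.imwrite("pics/zl.png",B)
for n,P in(("lens",(.5195,-.3928,.078)),("m1",(.5215,.4044,.086)),("m2",(.5215,.3063,.086))):
    u=np.array(proj("scene",P));v=np.array(proj("top",P));o=((325,95),(160,190)) if n[0]=="m" else ((180,305),(450,180))
    print(n,(u-o[0]+.5)*5,(v-o[1]+.5)*5+[380,0])
E
```

```text
lens [121.64935313 101.49388907] [573.66836059 175.40189838]
m1 [263.05035215 106.98739495] [461.30729132 145.90820171]
m2 [182.45392223 203.73361466] [653.9015748  142.77110651]
```

View pics/zm.png

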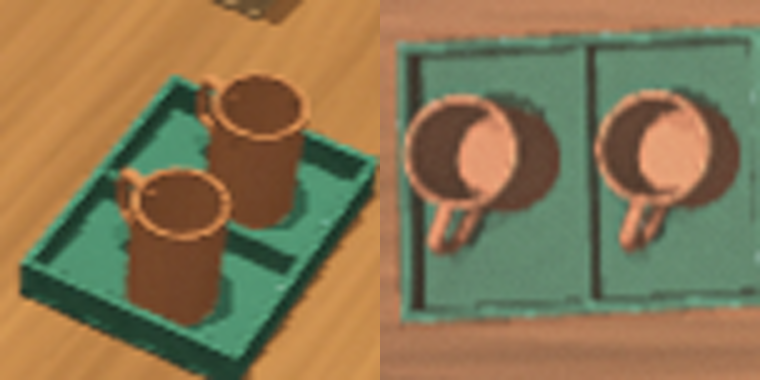

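View pics/zl.png

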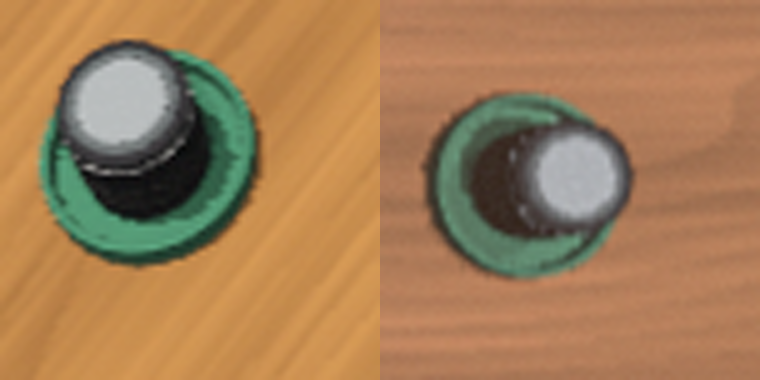

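Zoomed in, the rims and lens glass sit within about 1.5 px of where upright pieces on the tray floors would appear (mugs (260,105) and (181,204), lens (126,103) in the scene zoom). So the low readings came from my rough picks. Handing in.

```bash
python3 -c "
from plant import *
print(hand_in(),state()['time_s'])"
```

```text
the job is handed in; nothing more can be done
the job is handed in; nothing more can be done
```

The job is handed in, at about 45 s of the 131 s allowed, and every piece is in its tray. I placed them in the order asked:
- **Candlesticks:** both stand in the long tray.
- **Mugs:** one stands in each bay of the divided tray.
- **Lens:** it stands glass up in the round tray.

**Last checks:** in both camera views all five pieces stand upright inside their trays, the vase is upright where it was, and the open gripper is clear of everything. I lowered each piece until the measured force showed it touching the tray floor before letting go.

**What disagreed:** my first triangulation of the final tops came out low. The mugs read 13–14 mm low, the lens 8 mm and the candlesticks 4–6 mm. The picks were rough, so I zoomed in on the mugs and lens, and these were within about 1.5 px of where upright pieces on the tray floors should appear. I did not re-pick the candlesticks or repeat the triangulation after zooming.

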